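# Gather the toggles in the gold corner of the tray and hold it out

### The arm

A 6-joint arm with a two-finger parallel gripper is mounted at the origin on the work surface. World frame = base frame: x ahead of the robot, y to its left, z up, the work surface at z = 0. Lengths are in mm, angles in degrees, forces in N, time in s.
With the tool pointing down it reaches from about 350 to 850 mm from the base axis. Payload 8.1 kg.
Tool frame: the origin (TCP) lies midway between the tips of the shut fingers; the grasp point (between the pads) lies 19 mm behind it; z points along the fingers, y is the line along which they close (so a half turn about z gives the same grasp; the last joint's range is limited). The gripper opens to 85 mm and grips with 20 to 120 N. Pads are 22 mm wide; open, the fingers measure 114 mm over their backs; the gripper's body (76 mm by 85 mm) begins 54 mm behind the grasp point. The pads swing forward as they close: fully open they stand 13 mm farther back than shut.
Start: joints at [-71.528, 7.471, 85.268, -0, 87.261, -4.893], TCP at [237.974, -550.794, 231.292] pointing down, gripper open.
Joint ranges: [-169.43, 169.43], [-51.17, 129.36], [1.28, 143.12], [-76.62, 256.62], [0, 156.53], [-152.29, 152.29]. Speed limits (degrees/s): [136.94, 136.94, 159.86, 180, 180, 180].

### API

Orientations are given as [roll, pitch, yaw] about the fixed x, y, z axes, in that order (R = Rz(yaw) Ry(pitch) Rx(roll)).
In Python, from bench import r, optics, workorder gives the robot as it stands.
- The arm moves only by the tool creep_tool, called after "Request:" in YAML: its name, and indented under it one key for each argument. Schema: {"type":"object","properties":{"rows":{"type":"array","items":{"type":"array","items":{"type":"number"},"minItems":7,"maxItems":7},"minItems":1,"maxItems":8},"grip_n":{"type":"number"},"only":{"type":"string"},"quiet":{"type":"boolean"},"lines":{"type":"string"}},"required":["rows"],"additionalProperties":false}. rows is a list of rows, 1 to 8 of them, each of 7 numbers: a rotation vector rx, ry, rz in normalised numbers (1 is pi/2 rad), then dx, dy, dz in parts of the range, where 1.0 means 0.8 m, then the finger opening in mm; each row is the pose to reach, as a shift and turn from the pose commanded when the call began, along the tool's axes at that moment; what a row does not reach only later rows make up. A row lasts 1/8 s, in which the tool goes at most 62.5 mm and 10.7 degrees, less where a joint would pass 70% of its speed; a pose out of reach is approached as far as the arm can. The fingers move at their own pace and stop on an object; grip_n is the grip in N (left out, the last holds). Time passes only in rows, so rows that do not move let the fingers close. The tool returns the time, the measured TCP pose, the force, the opening and the grip force at its end. only (a regular expression) keeps the lines of the reply that match it, lines (a string "A,B") keeps lines A to B, and quiet returns only ok. Input that does not fit is refused with a message, and nothing moves.
- r.sense(): the state, without advancing time (a new reading comes with each control period).
- optics.snapshot(name): name is "scene" or "top"; returns a dict with "pixels" (400x640x3 uint8, blue, green, red), "fx", "fy", "cx", "cy" (pixels), "pose" (4x4, takes a point from camera to world coordinates). Camera axes: x right, y up, looking along -z (the intrinsics and any distortion apply to the point x, -y, -z); pixel columns grow to the right and rows downward; lengths in mm; the calibration is good to about 2 mm. A picture is of the moment at which its call begins. There is no depth.
- workorder.hand_in(): hands the job in; it is judged then, once.
The state is a dict: "time": time; "joint_pos": joint angles; "qd": joint speeds; "joint_efforts": joint torques, N m; "tool_pos": TCP position; "tcp_rot": TCP orientation; "ft_force": force on the tool from outside, world axes, zero at the start; "wrist_torque": the same for the moment, N m; "finger_gap": finger opening in mm; "grip_force": force on a finger pad.
Only numpy, scipy, OpenCV 4.12 (cv2) and the standard library are available. Lean on these libraries where they do the work, as an engineer would, in place of code of your own. Each camera call takes 0.05 s, during which the arm holds its last target. There are 200 camera calls.

### The job

A customer at the antiques stall wants to see the five glazed toggles side by side: lift the dark tray by its handle, carry it level until it is over the green mat, and only there tilt it so that all five toggles slide together into the tray's gold corner. Finish while still holding the tray in the air over the mat, tilted and still, with the toggles lying on the gold; do not set it down or let go, and leave the other wares alone.

Things in the scene. Friction and masses are not known exactly. Their poses are not given: they have to be found in the camera images.
- tray: Dark lacquered carrying tray, loose, 0.3 to 0.5 kg: open box 240 (x) x 180 (y) x 40 mm outside, walls 5, floor 6 mm. Origin: centre of the underside, z up. A rigid handle arches over it along x: uprights outside the short walls at x = +-125 mm, joined by a bar (see tray_grip). The floor of the +x +y corner is painted gold (quarter circle, radius 100 mm), and the wall tops there; the rest is dark.
- tray_grip (a point): middle of the tray's straight wooden handle bar, straight above the tray's centre, 151 mm above its underside; same axes as the tray. The bar runs 260 mm along x, is 16 mm wide (y) and 22 mm high, its top 162 mm above the underside, with free space under it down to the toggles
- gold_corner (a point): the inside corner point of the gold corner, on the tray's inner floor: tray coordinates (+115, +85, +6) mm
- mat: dark green felt mat lying fixed on the red cloth, 280 (its x) x 220 (its y) x 4 mm; origin: centre of the underside
- toggle0: blue round glazed toggle lying loose on the tray's floor, disc 26 mm across, 12 mm thick, 18 g; slippery: friction on the tray, its walls and the other toggles about 0.13 (varies by a fifth), so they slide once the floor slopes some 0.2 to 0.4 rad, but may jam on one another on the way until the tray is rocked or tilted further. Origin: centre of its underside
- toggle1: ivory block glazed toggle lying loose on the tray's floor, rounded block 26 x 20 x 14 mm, 18 g; slippery: friction on the tray, its walls and the other toggles about 0.13 (varies by a fifth), so they slide once the floor slopes some 0.2 to 0.4 rad, but may jam on one another on the way until the tray is rocked or tilted further. Origin: centre of its underside
- toggle2: white round glazed toggle lying loose on the tray's floor, disc 26 mm across, 12 mm thick, 18 g; slippery: friction on the tray, its walls and the other toggles about 0.13 (varies by a fifth), so they slide once the floor slopes some 0.2 to 0.4 rad, but may jam on one another on the way until the tray is rocked or tilted further. Origin: centre of its underside
- toggle3: jade-green block glazed toggle lying loose on the tray's floor, rounded block 26 x 20 x 14 mm, 18 g; slippery: friction on the tray, its walls and the other toggles about 0.13 (varies by a fifth), so they slide once the floor slopes some 0.2 to 0.4 rad, but may jam on one another on the way until the tray is rocked or tilted further. Origin: centre of its underside
- toggle4: terracotta round glazed toggle lying loose on the tray's floor, disc 26 mm across, 12 mm thick, 18 g; slippery: friction on the tray, its walls and the other toggles about 0.13 (varies by a fifth), so they slide once the floor slopes some 0.2 to 0.4 rad, but may jam on one another on the way until the tray is rocked or tilted further. Origin: centre of its underside
- sake_cup: white porcelain sake cup, 52 mm across, 40 mm tall, a ware to leave alone; origin: centre of the underside
- wooden_box: small lidded wooden box, 64 x 49 x 42 mm, a ware to leave alone; origin: centre of the underside
- blue_bowl: blue porcelain bowl, 110 mm across, 50 mm tall, a ware to leave alone; origin: centre of the underside
- tea_bowl: reddish-brown clay tea bowl, 100 mm across, 65 mm tall, a ware to leave alone; origin: centre of the underside
- kokeshi: pale turned wooden doll, 48 mm across, 127 mm tall, a ware to leave alone; origin: centre of the underside
- ginger_jar: blue lidded jar, 80 mm across, 107 mm tall, a ware to leave alone; origin: centre of the underside

How it is judged:
By the outcome, as a careful person would: the job done as asked, in the order asked, and still so for the second after the job is handed in, while the arm keeps its last pose, push and grip.
It also fails if it takes over 64 s, if anything falls off the work surface, if the arm or the gripper's body presses on something with over 40 N, if the wrist force passes 120 N, or if a joint passes its speed limit or range.

## Working session

There is one attempt and no reset: what is moved stays moved. The work goes in short steps, Python scripts to look and compute and a tool call to move; the robot and the scene stay as the last step left them, time stands still between calls to the robot, and variables do not carry over. Pictures are saved under pics/ and viewed, at most 10 in all, crops included, and the job is handed in when it is done.

```bash
mkdir -p pics; ls; python3 - <<'E'
from bench import r, optics
import cv2
for n in("scene","top"):
    s=optics.snapshot(n); cv2.imwrite(f"pics/{n}0.png",s["pixels"]); print({k:v for k,v in s.items() if k!="pixels"})
print(r.sense())
E
```

```text
pics
{'fx': 474.2256937496547, 'fy': 474.2256937496547, 'cx': 322.08223919552574, 'cy': 201.42182036112106, 'pose': array([[ 7.64168137e-01, -4.96694806e-01,  4.11511030e-01,
         1.16510489e+03],
       [ 6.45017079e-01,  5.88288295e-01, -4.87719027e-01,
        -7.14927771e+02],
       [ 1.60385461e-04,  6.38130983e-01,  7.69927804e-01,
         1.24769481e+03],
       [ 0.00000000e+00,  0.00000000e+00,  0.00000000e+00,
         1.00000000e+00]])}
{'fx': 393.6617061764105, 'fy': 393.6617061764105, 'cx': 321.7266053024239, 'cy': 204.24055778672678, 'pose': array([[ 7.44761221e-03,  9.95200599e-01, -9.75720302e-02,
         4.41892738e+02],
       [-9.99963028e-01,  7.83143718e-03,  3.55136729e-03,
         1.12407211e+01],
       [ 4.29845207e-03,  9.75419735e-02,  9.95222129e-01,
         1.48832595e+03],
       [ 0.00000000e+00,  0.00000000e+00,  0.00000000e+00,
         1.00000000e+00]])}
{'time': 0.1, 'joint_pos': array([-7.15266398e+01,  7.50889584e+00,  8.53229770e+01,  1.04089880e-03,
        8.72618849e+01, -4.89251250e+00]), 'qd': array([ 0.07709717, -0.185081  , -0.18050791,  0.00608769, -0.01216881,
       -0.05675325]), 'joint_efforts': array([ 7.91398561e-04, -5.70952821e+01, -5.01940870e+01, -2.02782167e-04,
        8.16285261e-03, -2.91513015e-05]), 'tool_pos': array([ 237.83635673, -550.31324025,  230.36958809]), 'tcp_rot': array([-1.79906673e+02, -9.03212874e-03,  2.33658147e+01]), 'ft_force': array([-0.66505641, -0.50308897, -0.09316685]), 'wrist_torque': array([-0.0296752 , -0.03853878,  0.00548867]), 'grip_force': 0.0, 'finger_gap': 85.22337111347905}
```

View pics/top0.png

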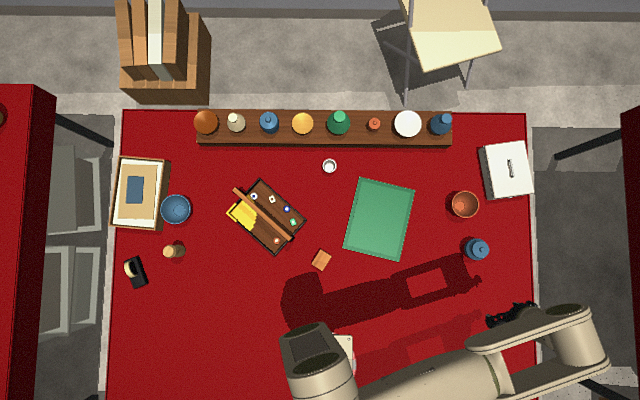

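View pics/scene0.png

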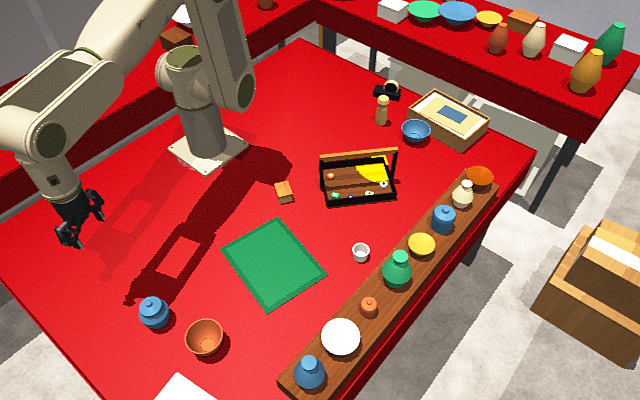

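```bash
python3 - <<'E'
import cv2,numpy as np
a=cv2.imread("pics/top0.png")[170:265,215:315]; b=cv2.imread("pics/scene0.png")[135:215,310:410]
cv2.imwrite("pics/c.png",np.hstack([cv2.resize(a,(400,380),interpolation=2),cv2.resize(b,(400,320),interpolation=2)[:380] if 0 else cv2.copyMakeBorder(cv2.resize(b,(400,320),interpolation=2),0,60,0,0,0)]))
E
```

```text
(no output)
```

View pics/c.png

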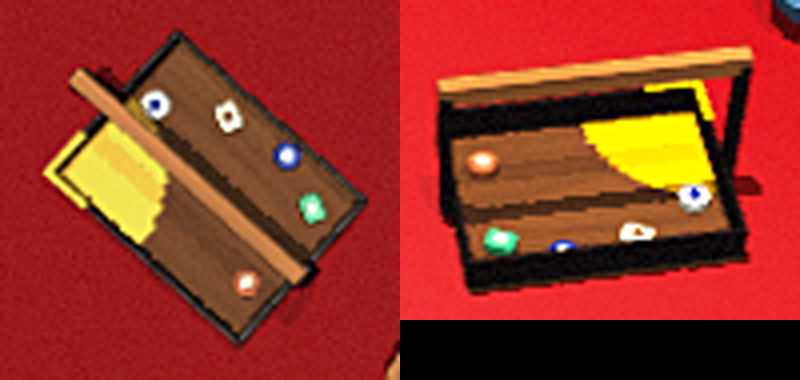

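```bash
cat > h.py <<'E'
import cv2,numpy as np
def cast(s,px,z):
    px=np.atleast_2d(np.array(px,float)); d=np.c_[(px[:,0]-s["cx"])/s["fx"],-(px[:,1]-s["cy"])/s["fy"],-np.ones(len(px))]@s["pose"][:3,:3].T
    o=s["pose"][:3,3]; return o+d*((z-o[2])/d[:,2])[:,None]
def big(m):
    c,_=cv2.findContours(m.astype(np.uint8),cv2.RETR_EXTERNAL,cv2.CHAIN_APPROX_NONE); return max(c,key=cv2.contourArea)
def rect(c): return cv2.boxPoints(cv2.minAreaRect(c))
E
python3 - <<'E'
from bench import optics
from h import *
np.set_printoptions(precision=1,suppress=True)
for n in("top","scene"):
    s=optics.snapshot(n); im=s["pixels"]; h,S,v=cv2.split(cv2.cvtColor(im,cv2.COLOR_BGR2HSV))
    g=(h>60)&(h<85)&(S>120)&(v>50); P=cast(s,big(g)[:,0],4)[:,:2].astype(np.float32)
    print(n,"mat",cv2.minAreaRect(P))
    x0,x1,y0,y1=(215,315,170,265) if n=="top" else (310,410,135,215)
    roi=np.zeros(h.shape,bool); roi[y0:y1,x0:x1]=1
    w=roi&(h>6)&(h<18)&(v>(130 if n=="top" else 140))&(S>80)&(S<200)
    c=big(w); P=cast(s,c[:,0],162)[:,:2].astype(np.float32); R=cv2.minAreaRect(P); print("bar",R,cv2.contourArea(c)); print(cv2.boxPoints(R))
    cor=[[45,168],[180,35],[365,200],[240,340]] if n=="top" else [[300,87],[348,230],[70,265-8],[42,125]]
    if n=="top":
        q=cast(s,np.array(cor)/4.+[x0,y0],40)[:,:2]; print("rim",q,q.mean(0),np.linalg.norm(np.diff(q,axis=0),axis=1))
        for nm,lo,hi in(("cup",0,0),):pass
        for nm,p,z in(("cup",(329,166),40),("box",(321,260),42),("bbowl",(175,209),50),("tea",(465,205),65),("kok",(174,251),100),("jar",(478,248),100),("shelf_l",(197,145),0),("shelf_r",(452,150),60)): print(nm,cast(s,p,z)[0])
E
```

```text
top mat ((905.742919921875, -54.65568542480469), (85.8560791015625, 86.15814971923828), 44.733184814453125)
bar ((539.9280395507812, 211.21090698242188), (257.99969482421875, 16.323467254638672), 48.68810272216797) 291.0
[[448.6 119.7]
 [460.9 108.9]
 [631.2 302.7]
 [619.  313.5]]
rim [[552.4 357.8]
 [677.3 236.3]
 [525.1  62.6]
 [396.5 175.2]] [537.8 208. ] [174.3 230.9 171. ]
cup [727.5 -20.   40. ]
box [379.7   7.2  42. ]
bbowl [561.2 543.1  50. ]
tea [ 582.8 -515.1   65. ]
kok [409.6 521.7 100. ]
jar [ 427.9 -543.6  100. ]
shelf_l [813.2 487.9   0. ]
shelf_r [ 787.4 -474.5   60. ]
scene mat ((537.4818115234375, -209.51486206054688), (217.1885528564453, 278.3348388671875), 76.56748962402344)
bar ((573.783935546875, 99.46968078613281), (136.29661560058594, 73.52116394042969), 48.862884521484375) 401.5
[[501.3  72.3]
 [556.6  24. ]
 [646.3 126.6]
 [590.9 175. ]]
```

The rows are not in the units I measure in: shifts go in shares of 0.8 m and turns go in shares of pi/2 rad. I convert before sending: -300 mm / 800 = -0.375, -280 mm / 800 = -0.35, -25.3 degrees / 90 = -0.2811.

```bash
cat >> h.py <<'E'
from scipy.spatial.transform import Rotation as Ro
def delta(pos,R):
    from bench import r
    s=r.sense(); A=Ro.from_euler("xyz",s["tcp_rot"],degrees=True)
    print("t",s["time"],"rot",(A.inv()*R).as_rotvec(degrees=True).round(1),"d",A.inv().apply(np.array(pos)-s["tool_pos"]).round(1),"F",s["ft_force"].round(1),"q",s["joint_pos"].round(0),"gap",round(s["finger_gap"],1),s["grip_force"])
down=lambda yaw:Ro.from_euler("xyz",[180,0,yaw],degrees=True)
E
```

Request:
creep_tool:
  rows:
    - [0,0,-0.0556,0.05,-0.05,0,85]
    - [0,0,-0.1111,0.1,-0.1,0,85]
    - [0,0,-0.1667,0.15,-0.15,0,85]
    - [0,0,-0.2222,0.2,-0.2,0,85]
    - [0,0,-0.2811,0.25,-0.25,0,85]
    - [0,0,-0.2811,0.3,-0.3,0,85]
    - [0,0,-0.2811,0.35,-0.35,0,85]
    - [0,0,-0.2811,0.375,-0.375,0,85]

```text
time: 1.2
tool_pos: [394.9, -154.0, 231.3]
tcp_rot: [180.0, -0.0, 48.8]
ft_force: [-0.2, 0.3, -0.4]
finger_gap: 85.1
grip_force: 0.0
```

```bash
python3 -c "
from h import *
delta([540,211,230],down(48.7))"
```

```text
t 1.2 rot [ 0.  -0.   0.1] d [ 370.1 -131.3    1.5] F [-0.2  0.3 -0.4] q [-28. -21. 111.   0.  89.  13.] gap 85.1 0.0
```

In the tool's units: 370 mm / 800 = 0.4625, 340 mm / 800 = 0.425.

Request:
creep_tool:
  rows:
    - [0,0,0,0.0625,-0.0225,0,85]
    - [0,0,0,0.125,-0.045,0,85]
    - [0,0,0,0.1875,-0.0675,0,85]
    - [0,0,0,0.25,-0.09,0,85]
    - [0,0,0,0.3125,-0.1125,0,85]
    - [0,0,0,0.375,-0.135,0,85]
    - [0,0,0,0.425,-0.1525,0,85]
    - [0,0,0,0.4625,-0.1638,0,85]

```text
time: 2.2
tool_pos: [540.5, 209.9, 230.9]
tcp_rot: [-180.0, 0.0, 48.7]
ft_force: [0.1, -0.8, 0.5]
finger_gap: 85.0
grip_force: 0.0
```

```bash
python3 - <<'E'
from h import *
from bench import optics
delta([540,211,132],down(48.7))
for n in("scene","top"):
    s=optics.snapshot(n); im=s["pixels"]; cv2.imwrite(f"pics/{n}1.png",im)
    if n=="top":
        h,S,v=cv2.split(cv2.cvtColor(im,cv2.COLOR_BGR2HSV)); g=(h>60)&(h<90)&(S>80)&(v>50); g[:160]=0
        P=cast(s,big(g)[:,0],4)[:,:2].astype(np.float32); print(cv2.minAreaRect(P))
    c=im[150:270,200:330] if n=="top" else im[110:230,300:430]
    cv2.imwrite(f"pics/{n}1c.png",cv2.resize(c,None,fx=3,fy=3))
cv2.imwrite("pics/both1.png",np.hstack([cv2.imread("pics/top1c.png"),cv2.imread("pics/scene1c.png")]))
E
```

```text
t 2.2 rot [-0.  0.  0.] d [ 0.5 -1.1 98.9] F [ 0.1 -0.8  0.5] q [16.  4. 89.  0. 87. 57.] gap 85.0 0.0
((534.8834228515625, -208.63223266601562), (217.49562072753906, 278.0268249511719), 76.62796020507812)
```

View pics/both1.png

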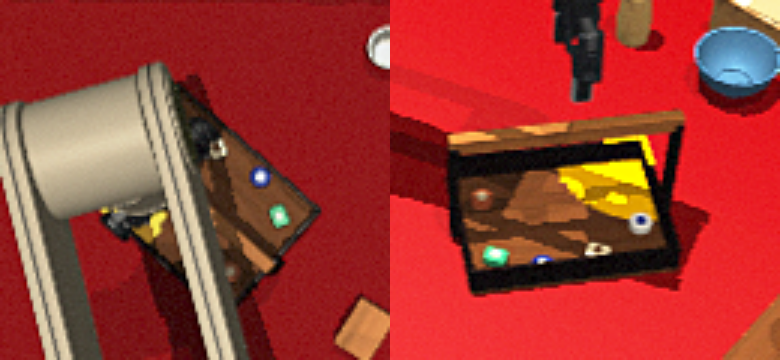

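The gripper (scene crop ~(580,90)) hangs over the bar's middle, fingers straddling it in the top view. The mat agrees in both views at (536, -209), 278×217 mm. Next: descend and grip.

In the tool's units: 99 mm / 800 = 0.1238, 85 mm / 800 = 0.1063.

Request:
creep_tool:
  rows:
    - [0,0,0,0,-0.0013,0.0375,85]
    - [0,0,0,0,-0.0013,0.075,85]
    - [0,0,0,0,-0.0013,0.1063,85]
    - [0,0,0,0,-0.0013,0.1238,85]
    - [0,0,0,0,-0.0013,0.1238,85]
  grip_n: 60

```text
time: 2.92
tool_pos: [538.8, 207.9, 131.3]
tcp_rot: [-179.9, 0.1, 48.6]
ft_force: [-0.7, 0.6, 0.1]
finger_gap: 85.1
grip_force: 0.0
```

Request:
creep_tool:
  rows:
    - [0,0,0,0,0,0,0]
    - [0,0,0,0,0,0,0]
    - [0,0,0,0,0,0,0]
    - [0,0,0,0,0,0,0]
    - [0,0,0,0,0,0,0]
    - [0,0,0,0,0,0,0]
    - [0,0,0,0,0,0,0]
    - [0,0,0,0,0,0,0]
  grip_n: 120

```text
time: 3.92
tool_pos: [539.4, 209.2, 132.7]
tcp_rot: [-180.0, -0.0, 48.7]
ft_force: [-3.9, 2.9, 5.3]
finger_gap: 14.2
grip_force: 118.3
```

```bash
python3 -c "
from h import *
delta([540,211,132],down(48.7))"
```

```text
t 3.925 rot [-0. -0. -0.] d [ 1.7 -0.7  0.7] F [-3.9  2.9  5.3] q [16.  8. 95.  0. 77. 57.] gap 14.2 118.29420804977417
```

In the tool's units: -120 mm / 800 = -0.15, -100 mm / 800 = -0.125.

Request:
creep_tool:
  rows:
    - [0,0,0,0,0,-0.005,0]
    - [0,0,0,0,0,-0.015,0]
    - [0,0,0,0,0,-0.03,0]
    - [0,0,0,0,0,-0.05,0]
    - [0,0,0,0,0,-0.075,0]
    - [0,0,0,0,0,-0.1,0]
    - [0,0,0,0,0,-0.125,0]
    - [0,0,0,0,0,-0.15,0]

```text
time: 4.92
tool_pos: [539.7, 208.6, 254.0]
tcp_rot: [180.0, -0.0, 48.7]
ft_force: [0.0, 0.4, -5.8]
finger_gap: 13.6
grip_force: 117.2
```

Request:
creep_tool:
  rows:
    - [0,0,0,0,0,-0.0225,0]
    - [0,0,0,0,0,-0.04,0]
    - [0,0,0,0,0,-0.0525,0]
    - [0,0,0,0,0,-0.06,0]
    - [0,0,0,0,0,-0.0625,0]
    - [0,0,0,0,0,-0.0625,0]

```text
time: 5.68
tool_pos: [539.5, 208.5, 301.8]
tcp_rot: [-180.0, 0.0, 48.7]
ft_force: [-0.1, -0.0, -5.3]
finger_gap: 14.2
grip_force: 117.3
```

```bash
python3 - <<'E'
from h import *
from bench import optics
delta([535,-209,302],down(-13.4))
s=optics.snapshot("scene")["pixels"]; cv2.imwrite("pics/l.png",cv2.resize(s[60:240,280:460],None,fx=3,fy=3))
E
```

```text
t 5.675 rot [-0.   0.  62.1] d [-3.165e+02  2.724e+02 -1.000e-01] F [-0.1 -0.  -5.3] q [16.  3. 83.  0. 94. 57.] gap 14.2 117.25298523902893
```

View pics/l.png

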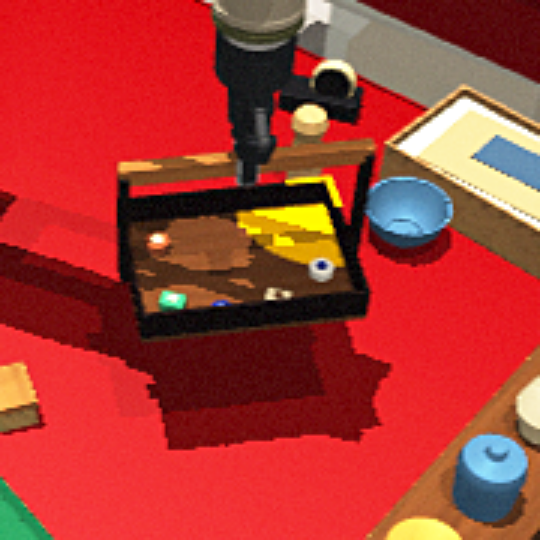

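The tray is up and level, with the toggles where they were. Next: a gentle carry to the mat.

In the tool's units: -91 mm / 800 = -0.1138, 78 mm / 800 = 0.0975.

Request:
creep_tool:
  rows:
    - [0,0,0,-0.0038,0.0038,0,0]
    - [0,0,0,-0.0113,0.01,0,0]
    - [0,0,0,-0.0225,0.02,0,0]
    - [0,0,0,-0.0375,0.0325,0,0]
    - [0,0,0,-0.0563,0.0488,0,0]
    - [0,0,0,-0.0763,0.065,0,0]
    - [0,0,0,-0.095,0.0813,0,0]
    - [0,0,0,-0.1138,0.0975,0,0]

```text
time: 6.72
tool_pos: [538.1, 87.2, 302.4]
tcp_rot: [180.0, -0.0, 48.6]
ft_force: [0.2, -0.2, -5.1]
finger_gap: 14.3
grip_force: 117.3
```

Request:
creep_tool:
  rows:
    - [0,0,0,-0.0188,0.0163,0,0]
    - [0,0,0,-0.0375,0.0325,0,0]
    - [0,0,0,-0.0563,0.0488,0,0]
    - [0,0,0,-0.0763,0.065,0,0]
    - [0,0,0,-0.095,0.0813,0,0]
    - [0,0,0,-0.1138,0.0975,0,0]
    - [0,0,0,-0.1325,0.1138,0,0]
    - [0,0,0,-0.1513,0.13,0,0]

```text
time: 7.72
tool_pos: [536.3, -72.1, 302.3]
tcp_rot: [180.0, -0.0, 48.7]
ft_force: [0.4, 0.4, -6.0]
finger_gap: 13.9
grip_force: 117.3
```

Request:
creep_tool:
  rows:
    - [0,0,0,-0.0188,0.0163,0,0]
    - [0,0,0,-0.0375,0.0325,0,0]
    - [0,0,0,-0.0563,0.0488,0,0]
    - [0,0,0,-0.0763,0.065,0,0]
    - [0,0,0,-0.0925,0.08,0,0]
    - [0,0,0,-0.1063,0.0913,0,0]
    - [0,0,0,-0.1175,0.1013,0,0]
    - [0,0,0,-0.125,0.1075,0,0]

```text
time: 8.72
tool_pos: [534.8, -203.3, 302.2]
tcp_rot: [-180.0, -0.0, 48.7]
ft_force: [-0.3, -0.1, -4.5]
finger_gap: 14.1
grip_force: 117.3
```

Request:
creep_tool:
  rows:
    - [0,0,0,-0.0038,0.0038,0,0]
    - [0,0,0.0111,-0.005,0.005,0,0]
    - [0,0,0.0333,-0.005,0.005,0,0]
    - [0,0,0.0667,-0.005,0.005,0,0]
    - [0,0,0.1111,-0.005,0.005,0,0]
    - [0,0,0.1556,-0.005,0.005,0,0]
    - [0,0,0.2,-0.005,0.005,0,0]
    - [0,0,0.2444,-0.005,0.005,0,0]

```text
time: 9.72
tool_pos: [535.3, -207.9, 302.4]
tcp_rot: [-180.0, -0.0, 26.5]
ft_force: [-0.3, 0.0, -5.4]
finger_gap: 14.2
grip_force: 117.3
```

Request:
creep_tool:
  rows:
    - [0,0,0.0444,0,0,0,0]
    - [0,0,0.0889,0,0,0,0]
    - [0,0,0.1333,0,0,0,0]
    - [0,0,0.1778,0,0,0,0]
    - [0,0,0.2222,0,0,0,0]
    - [0,0,0.2667,0,0,0,0]
    - [0,0,0.3111,0,0,0,0]
    - [0,0,0.3444,0,0,0,0]

```text
time: 10.72
tool_pos: [535.3, -207.9, 302.4]
tcp_rot: [-180.0, -0.0, -4.5]
ft_force: [-0.0, 0.7, -4.6]
finger_gap: 14.1
grip_force: 117.3
```

Request:
creep_tool:
  rows:
    - [0,0,0.0333,0,0,0,0]
    - [0,0,0.0611,0,0,0,0]
    - [0,0,0.0833,0,0,0,0]
    - [0,0,0.0967,0,0,0,0]
    - [0,0,0.1011,0,0,0,0]
    - [0,0,0.1011,0,0,0,0]

```text
time: 11.48
tool_pos: [535.2, -208.3, 302.3]
tcp_rot: [-180.0, -0.0, -13.4]
ft_force: [0.9, -0.0, -6.1]
finger_gap: 14.2
grip_force: 117.3
```

```bash
python3 - <<'E'
from h import *
from bench import optics
delta([535,-209,302],down(-13.4))
for n in("top","scene"):
    s=optics.snapshot(n)["pixels"]; cv2.imwrite(f"pics/{n}2.png",s)
a=cv2.imread("pics/top2.png")[140:290,310:460]; b=cv2.imread("pics/scene2.png")[170:320,190:340]
cv2.imwrite("pics/both2.png",cv2.resize(np.hstack([a,b]),None,fx=2.6,fy=2.6))
E
```

```text
t 11.475 rot [-0. -0. -0.] d [-0.   0.7  0.3] F [ 0.9 -0.  -6.1] q [-26.   2.  83.   0.  94.  77.] gap 14.2 117.33243584632874
```

View pics/both2.png

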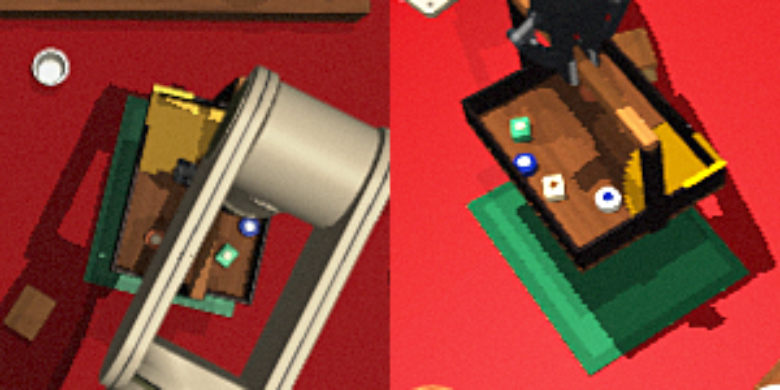

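Over the mat and level, nothing has shifted. Next: tilt about the tray's centre, lowering the gold corner.

In the tool's units: 28.8 mm / 800 = 0.036, 25.3 mm / 800 = 0.0316, -12.9 degrees / 90 = -0.1433.

Request:
creep_tool:
  rows:
    - [-0.0133,-0.0178,0,0.0045,-0.0034,0.0001,0]
    - [-0.0267,-0.0356,0,0.0091,-0.0068,0.0004,0]
    - [-0.04,-0.0533,0,0.0136,-0.0101,0.0009,0]
    - [-0.0533,-0.0711,0,0.0181,-0.0134,0.0016,0]
    - [-0.0656,-0.0889,0,0.0226,-0.0168,0.0025,0]
    - [-0.0789,-0.1067,0,0.0271,-0.0201,0.0035,0]
    - [-0.0922,-0.1256,0,0.0316,-0.0234,0.0049,0]
    - [-0.1056,-0.1433,0,0.036,-0.0266,0.0063,0]

```text
time: 12.58
tool_pos: [568.6, -194.2, 297.2]
tcp_rot: [170.3, 12.9, -14.5]
ft_force: [-1.2, -0.1, -6.2]
finger_gap: 14.1
grip_force: 117.4
```

Request:
creep_tool:
  rows:
    - [0,0,0,0,0,0,0]
    - [0,0,0,0,0,0,0]
    - [-0.0133,-0.0178,0,0.0045,-0.0034,0.0001,0]
    - [-0.0267,-0.0356,0,0.0091,-0.0068,0.0004,0]
    - [-0.04,-0.0533,0,0.0136,-0.0101,0.0009,0]
    - [-0.0533,-0.0711,0,0.0181,-0.0134,0.0016,0]
    - [-0.0656,-0.0889,0,0.0226,-0.0168,0.0025,0]
    - [-0.0789,-0.1067,0,0.0271,-0.0201,0.0035,0]

```text
time: 13.58
tool_pos: [591.4, -184.8, 287.7]
tcp_rot: [162.5, 22.1, -16.9]
ft_force: [0.5, -0.2, -5.1]
finger_gap: 14.3
grip_force: 117.6
```

Request:
creep_tool:
  rows:
    - [0,0,0,0,0,0,0]
    - [0,0,0,0,0,0,0]
    - [0,0,0,0,0,0,0]
    - [0,0,0,0,0,0,0]
    - [0,0,0,0,0,0,0]
    - [0,0,0,0,0,0,0]
    - [0,0,0,0,0,0,0]
    - [0,0,0,0,0,0,0]

```text
time: 14.58
tool_pos: [591.3, -184.4, 287.1]
tcp_rot: [162.5, 22.2, -16.9]
ft_force: [-0.6, -0.2, -4.6]
finger_gap: 14.1
grip_force: 117.6
```

```bash
python3 - <<'E'
from h import *
from bench import optics
delta([535,-209,302],down(-13.4))
for n in("top","scene"):
    s=optics.snapshot(n)["pixels"]; cv2.imwrite(f"pics/{n}3.png",s)
a=cv2.imread("pics/top3.png")[140:290,310:460]; b=cv2.imread("pics/scene3.png")[170:320,190:340]
cv2.imwrite("pics/both3.png",cv2.resize(np.hstack([a,b]),None,fx=2.6,fy=2.6))
E
```

```text
t 14.575 rot [16.6 22.5 -0. ] d [-48.9  36.9  15.7] F [-0.6 -0.2 -4.6] q [-13.  33.  53. -18. 117.  86.] gap 14.1 117.57041573524475
```

View pics/both3.png

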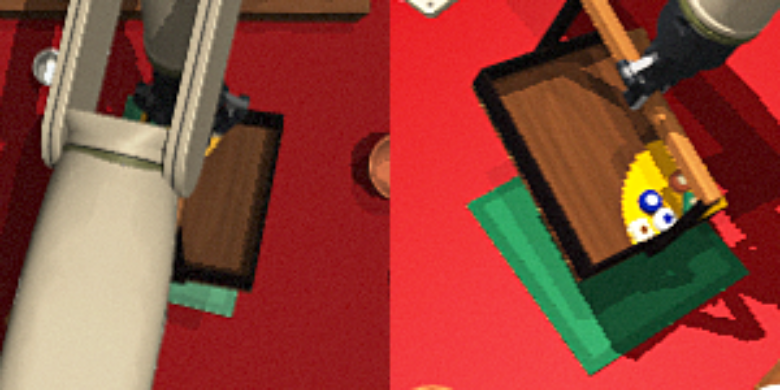

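Four toggles lie well on the gold (terracotta (680,180), green (690,200), white (663,218), blue (650,200)). Ivory at (640,230) sits near its edge, so I'll measure it in the tray frame.

```bash
cat > m.py <<'E'
from h import *
from bench import optics,r
import sys
s=optics.snapshot("scene"); st=r.sense(); A=Ro.from_euler("xyz",st["tcp_rot"],degrees=True).as_matrix()
T=A@np.diag([1,-1,-1]); org=st["tool_pos"]+A@[0,0,132.]  # tray frame, underside centre
def tray(px,h):
    d=cast(s,px,0)[0]-s["pose"][:3,3]; o=s["pose"][:3,3]; n=T[:,2]
    return (T.T@(o+d*((org+n*h-o)@n)/(d@n)-T.T@np.zeros(3)*0-org)).round(0)
im=s["pixels"]; u0,v0=425-190,0
h,S,v=cv2.split(cv2.cvtColor(im,cv2.COLOR_BGR2HSV))
hit=lambda x,y:(190+(x-390)/2.6,170+y/2.6)
y=big(((h>22)&(h<33)&(S>150)&(v>120))&(np.indices(h.shape)[1]<360)&(np.indices(h.shape)[1]>260)&(np.indices(h.shape)[0]>200))
for n,p in dict(ivory=(640,230),white=(663,218),blue=(650,200),terra=(680,180),green=(690,200)).items():
    t=tray(hit(*p),19); print(n,t,"to corner",np.hypot(115-t[0],85-t[1]).round(0))
Y=np.array([tray(p,6) for p in y[:,0]]); print("gold x",Y[:,0].min(),"y",Y[:,1].min(),"org",org.round(0))
cv2.imwrite(sys.argv[1],cv2.resize(im[210:280,265:345],None,fx=7,fy=7,interpolation=2))
E
python3 m.py pics/z.png
```

```text
ivory [104.  -5.  19.] to corner 91.0
white [103.  27.  19.] to corner 59.0
blue [79. 24. 19.] to corner 71.0
terra [73. 71. 19.] to corner 44.0
green [97. 69. 19.] to corner 24.0
gold x 24.0 y -9.0 org [ 534. -209.  171.]
```

View pics/z.png

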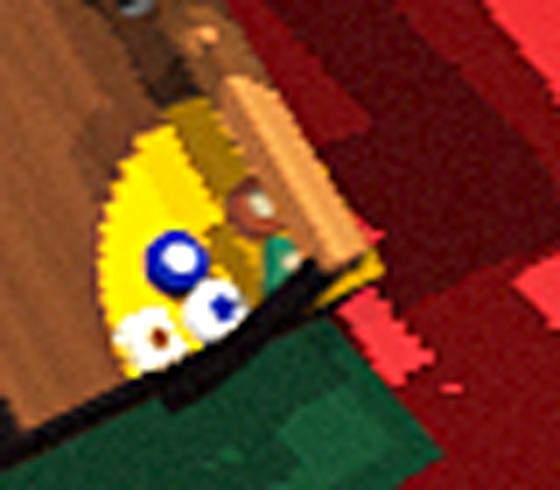

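Ivory, white and blue are jammed at the +x wall, with ivory on the gold's edge. I'll rock the tray: less x slope, more y slope.

In the tool's units: -22.4 mm / 800 = -0.028, 3.2 mm / 800 = 0.004, -10 degrees / 90 = -0.1111.

Request:
creep_tool:
  rows:
    - [-0.0178,0.0144,0,-0.0038,-0.0045,0.0001,0]
    - [-0.0367,0.03,0,-0.0075,-0.0093,0.0005,0]
    - [-0.0556,0.0444,0,-0.0113,-0.014,0.001,0]
    - [-0.0733,0.0589,0,-0.015,-0.0188,0.0019,0]
    - [-0.0922,0.0733,0,-0.0188,-0.0234,0.0029,0]
    - [-0.1111,0.0889,0,-0.0225,-0.028,0.004,0]
    - [-0.1111,0.0889,0,-0.0225,-0.028,0.004,0]
    - [-0.1111,0.0889,0,-0.0225,-0.028,0.004,0]

```text
time: 15.72
tool_pos: [577.8, -159.1, 285.0]
tcp_rot: [153.5, 14.8, -13.7]
ft_force: [-0.4, 0.7, -5.3]
finger_gap: 13.9
grip_force: 117.7
```

Request:
creep_tool:
  rows:
    - [0,0,0,0,0,0,0]
    - [0,0,0,0,0,0,0]
    - [0,0,0,0,0,0,0]
    - [0,0,0,0,0,0,0]
    - [0,0,0,0,0,0,0]
    - [0,0,0,0,0,0,0]

```text
time: 16.48
tool_pos: [577.7, -158.9, 284.9]
tcp_rot: [153.5, 14.8, -13.7]
ft_force: [0.0, 0.4, -4.8]
finger_gap: 14.3
grip_force: 117.7
```

```bash
python3 m.py pics/z2.png
```

```text
ivory [111. -20.  19.] to corner 105.0
white [108.  16.  19.] to corner 69.0
blue [84. 15. 19.] to corner 77.0
terra [74. 69. 19.] to corner 44.0
green [100.  64.  19.] to corner 26.0
gold x 17.0 y -11.0 org [ 535. -209.  171.]
```

View pics/z2.png

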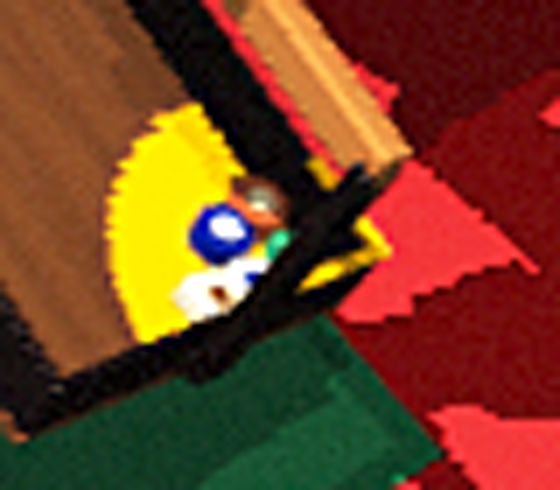

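All five are now packed well inside the gold: ivory (215,293), white (250,275), blue (225,230), green (275,245), terracotta (262,200). The arm is still and the tray centre is over the mat centre.

```bash
python3 - <<'E'
from bench import r,workorder
print(abs(r.sense()["qd"]).max()); print(workorder.hand_in())
E
```

```text
0.09502623357763144
the job is handed in; nothing more can be done
None
```

I handed the job in with the tray held still in the air over the green mat, tilted about 30°, and all five toggles lying on the gold in the last picture; no verdict was returned.

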